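Third hand at the cabinetmaker's assembly jig

TASK

On the assembly jig, turn the black knob clockwise until it clicks past its detent, which raises the sprung steel stop out of the bed. Then pick up the thick square-edged rail from the bench, lay it flat along the middle of the bed and press its end squarely against the stop with a steady push of about 10 N (the stop gives by about half its travel; never drive it to the end of its travel). Finish while still holding the rail pressed there, so that I can drive the screws, and leave everything else on the bench alone.

Things in the scene. Friction and masses are not known exactly. Their poses are not given: they have to be found in the camera images.
- jig: Assembly jig fixed to the bench: pale plywood bed, flat top 34 mm above the bench, x = -130 to +175, y = -60 to +60 mm, with two dark lines 24 mm either side of its centre line. Origin on the underside, on the centre line; +x along the bed towards the stop (the pressing direction), z up, +y to the side with the knob, on a lug of the same height (x = 65 to 175, y = 60 to 148 mm).
- bed_mark (a point): Fixed point on the bed's top and centre line, where the face of the raised, unpressed stop will stand (x = 100, y = 0, z = 34 mm in the jig's frame). Behind the stop, an aluminium spring housing 60 mm wide and 26 mm high stands on the bed (x = 137 to 171 mm).
- knob (a joint): Angle of the black knob on the lug, in rad, growing as it turns clockwise seen from above. It starts at 0. A sprung detent resists with up to about 0.25 N m; past 0.6 rad it snaps on by itself and rests at its hard end, 1.2. Turning it lifts the stop, 26 mm in all.
- knob_grip (a point): Point on the knob's vertical axis at the height to grip it, 71 mm above the bench, at x = 115, y = 106 mm in the jig's frame; turns with the knob. Grip bar 46 mm long (along this frame's x; along the jig's x at the start), 14 mm thick, 32 mm high, top 7 mm above this point; under it a round skirt and a steel base 72 mm across (its top 31 mm below this point).
- stop: The lifting stop, carried in a slot across the bed; it carries the sprung shoe. Its origin is inside the jig, 4 mm above the bench with the knob at 0, and rises 26 mm with the knob; axes as the jig's. Lowered, the shoe is 2 mm below the bed's top; raised, it stands 24 mm above the bed.
- shoe (a joint): How far the stop's shoe has been pressed back along the jig's +x, in m: 0 free, 0.020 at the end of its travel. A spring of 1000 N/m with 1 N of preload pushes it back, so 10 N is 0.009.
- shoe_face (a point): Middle of the top edge of the shoe's pressing face (a plain steel plate 56 mm wide and 12 mm thick). Moves with the shoe; axes as the jig's.
- rail: The work: a pale wooden rail, a bar 180 x 44 x 36 mm (x, y, z), about 0.2 kg, with two small dark hole marks on its top, 65 mm either side of the middle. Loose, flat on the bench to the robot's right at the start. Origin at the centre of its underside. Both ends are alike; either may lead.
- batten: Bystander: thin loose wooden strip 260 x 24 x 14 mm, origin at the centre of its underside, x along it.
- offcut: Bystander: short dark wooden block 70 x 60 x 40 mm, origin at the centre of its underside.
- mallet: Bystander: wooden mallet lying down, 250 mm long with a head 60 x 120 x 70 mm, origin under its handle, x towards the head.
- chisel: Bystander: bench chisel lying down, 240 mm long, origin under its middle, x towards the blade.
- glue: Bystander: upright plastic glue bottle, 60 mm across and 170 mm high, origin at the centre of its underside.
- tin: Bystander: low round wax tin, 72 mm across and 50 mm high, origin at the centre of its underside.
- plane: Bystander: iron hand plane, 240 mm long, 60 mm wide and about 100 mm high, origin at the centre of its sole, x towards its front knob.
Not all that is in view belongs to the job. What is shaped like the rail but green is not meant.

How it is judged (in metres and radians):
On the way, in this order (a step that is already met when the one before it is completed fails the run):
1. the knob is turned past its detent, so that the stop is up, while the rail still lies on the bench (value of joint knob above 0.9 rad and height (world z) of rail below 0.01 m), for 0.2 s.
2. the rail lies flat on the jig's bed (z of rail in the frame of jig between 0.031 and 0.038 m and angle between rail's own z axis and vertical below 0.08 rad and y of rail in the frame of jig between -0.03 and 0.03 m and x of rail in the frame of jig between -0.1 and 0.035 m), for 0.2 s.
3. the rail is pressed squarely against the stop with 6 to 14 N  (contact force between rail and stop between 6 and 14 N and value of joint shoe between 0.0045 and 0.0135 m and angle between the x axis of rail and the x axis of jig, either way round below 0.1 rad and y of rail in the frame of jig between -0.012 and 0.012 m and z of rail in the frame of jig between 0.031 and 0.038 m and angle between rail's own z axis and vertical below 0.08 rad), for 0.3 s.
At the end, for the whole second after the job is handed in: The knob stays past its detent (over 0.9 rad); the rail lies flat on the bed (underside within about 4 mm of it, tilt under 0.08 rad), within 12 mm of the bed's centre line and 0.10 rad of its direction, still, and presses the stop with 6 to 14 N, the shoe pushed back by 4.5 to 13.5 mm (all of step 3 and value of joint knob above 0.9 rad and linear speed of rail below 0.01 m/s); the arm keeps its last pose, push and grip.
It fails at once if the stop is driven to the end of its travel (value of joint shoe above 0.0188 m).
It fails at once if a bystander on the bench is disturbed (moved over 30 mm) (distance of any of batten, offcut, mallet, chisel, glue, tin, plane from where it was at the start of the episode above 0.03 m).
It also fails if it takes over 58 s, if anything falls off the work surface, if the arm or the gripper's body presses on something with over 40 N, if the wrist force passes 120 N, or if a joint passes its speed limit or range.

ROBOT

A 6-joint arm with a two-finger parallel gripper is mounted at the origin on the work surface. World frame = base frame: x ahead of the robot, y to its left, z up, the work surface at z = 0. Lengths are in mm, angles in rad, forces in N, time in s.
With the tool pointing down it reaches from about 350 to 725 mm from the base axis. Payload 4.3 kg.
Tool frame: the origin (TCP) lies at the centre of the arm's flange, where the gripper is bolted on; the fingertips stand 173 mm ahead of it and the grasp point (between the pads) lies 155 mm ahead of it; z points along the fingers, y is the line along which they close (so a half turn about z gives the same grasp; the last joint's range is limited). The gripper opens to 85 mm and grips with 20 to 120 N. Pads are 22 mm wide; open, the fingers measure 114 mm over their backs; the gripper's body (76 mm by 85 mm) begins 54 mm behind the grasp point. The pads swing forward as they close: fully open they stand 13 mm farther back than shut.
Start: joints at [1.019, 0.377, 0.081, 1.274, 0, 1.46], TCP at [245.854, 519.811, 404.729] pointing down, gripper open.
Joint ranges: [-2.72, 2.72], [-0.84, 1.66], [-1.02, 1.22], [-1.77, 2.12], [-1.37, 1.28], [-3.14, 3.14]. Speed limits (rad/s): [2.57, 2.57, 3.14, 3.14, 3.14, 3.14].

INTERFACE

Orientations are given as a unit quaternion [x, y, z, w].
In Python, from workcell import manip, get_image, camera_info gives the robot as it stands.
- The arm moves only by the tool drive_tool, never from a script. Its argument "deltas" is a list of rows, each a list of 6 numbers: the shift along the world's x, y, z in units of 50 mm (1.0 is 50 mm), then the turn, a rotation vector about the world's x, y, z in units of 6 degrees (1.0 is 6 degrees). In form: [[x, y, z, ax, ay, az], ...]. A call has 1 to 12 rows; each row shifts and turns the commanded pose from where the row before left it; what a row does not reach is not made up. A row lasts 1/8 s, in which the tool goes at most 62.5 mm and 10.7 degrees, less where a joint would pass 70% of its speed; a pose out of reach is approached as far as the arm can. A call is refused whole if a number of a shift passes 1 or a number of a turn 1, either way. A call with a gripper value outside its range is refused whole. "jaw" is the finger opening in mm, from 0 to 85.4, set as the call begins (left out, the last holds). The fingers move at their own pace and stop on an object; "grip_force" is the grip in N (left out, the last holds). Time passes only in rows, so rows that do not move let the fingers close. It gives the time, the measured TCP pose, the force, the opening and the grip force at its end, in the units of the state.
- manip.read_state(): the state, without advancing time (a new reading comes with each control period).
- get_image(name): name is "scene" or "top" or "wrist"; returns the picture (420x560x3 uint8, red, green, blue); there is no depth.
- camera_info(name): a dict with "K" (3x3 intrinsics, pixels), "R" (3x3) and "t" (3): a world point X has camera coordinates R X + t. Camera axes: x right, y down, z forward; pixel columns grow to the right and rows downward; lengths in mm; the calibration is good to about 2 mm. A picture is of the moment at which its call begins: read the wrist's pose just before it. camera_info takes no time and is no camera call; for the wrist camera it gives the pose at the moment of the call.
- manip.close_job(): hands the job in; it is judged then, once.
The state is a dict: "time": time; "joints": joint angles; "qd": joint speeds; "effort": joint torques, N m; "tcp_pos": TCP position; "ee_rot": TCP orientation; "contact_force": force on the tool from outside, world axes, zero at the start; "moment": the same for the moment, N m; "grip_width": opening from 0.0 (shut) to 1.0 (fully open); "gripper_force": force on a finger pad.
Only numpy, scipy, OpenCV 4.12 (cv2) and the standard library are available. Lean on these libraries where they do the work, as an engineer would, in place of code of your own. Each camera call takes 0.05 s, during which the arm holds its last target. There are 200 camera calls.

## Working session

There is one attempt and no reset: what is moved stays moved. The work goes in short steps, Python scripts to look and compute and a tool call to move; the robot and the scene stay as the last step left them, time stands still between calls to the robot, and variables do not carry over. Pictures are saved under pics/ and viewed, at most 10 in all, crops included, and the job is handed in when it is done.

Besides the shell and the picture viewer there is one more tool, called after "Emit:" in YAML: its name, and indented under it one key for each argument. drive_tool: Moves the arm, as the interface text tells. Its arguments: {"type":"object","properties":{"deltas":{"type":"array"},"jaw":{"type":"number"},"grip_force":{"type":"number"}},"required":["deltas"]}

```bash
mkdir -p pics; ls; python3 - <<'E'
from workcell import manip,get_image,camera_info
import cv2
for n in("top","scene"):
    cv2.imwrite(f"pics/{n}0.png",get_image(n)[:,:,::-1]); c=camera_info(n); print(n,c)
print(manip.read_state())
E
```

```text
pics
top {'K': array([[420.96567794,   0.        , 277.83911005],
       [  0.        , 420.96567794, 213.42133673],
       [  0.        ,   0.        ,   1.        ]]), 'R': array([[-0.01318291, -0.99989438,  0.00611933],
       [-0.9984388 ,  0.01283102, -0.05436284],
       [ 0.05427858, -0.00682643, -0.9985025 ]]), 't': array([  26.05881893,  497.71477322, 1266.83768318])}
scene {'K': array([[464.72610609,   0.        , 278.4692894 ],
       [  0.        , 464.72610609, 209.91733272],
       [  0.        ,   0.        ,   1.        ]]), 'R': array([[-0.64975467,  0.75988593,  0.01980511],
       [ 0.50067529,  0.44742559, -0.74103616],
       [-0.57196427, -0.47157577, -0.67117298]]), 't': array([ 320.37572861, -196.4828    , 1767.85872169])}
{'time': 0.1, 'joints': array([ 1.01868438e+00,  3.78014954e-01,  7.97448917e-02,  1.27439496e+00,
       -1.18229799e-05,  1.46050109e+00]), 'qd': array([ 9.68021939e-05,  7.04565164e-05,  1.68100585e-03,  1.52013717e-03,
       -1.57125672e-03, -1.01623822e-03]), 'effort': array([ 1.08978755e-03, -4.64691567e+01,  2.70584053e+01,  1.19952857e-02,
       -1.07446824e-04,  3.08476308e-05]), 'tcp_pos': array([245.70939896, 519.55567097, 403.83410221]), 'ee_rot': array([ 2.19115894e-01,  9.75698392e-01, -8.85489557e-04, -2.98242263e-04]), 'contact_force': array([-0.2241845 , -0.15375226, -0.53781779]), 'moment': array([ 0.0026568 , -0.01538423, -0.01117281]), 'gripper_force': 0.0, 'grip_width': 1.0002959077753946}
```

View pics/top0.png

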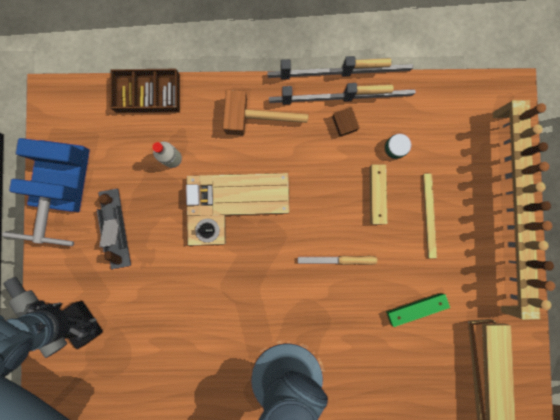

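View pics/scene0.png

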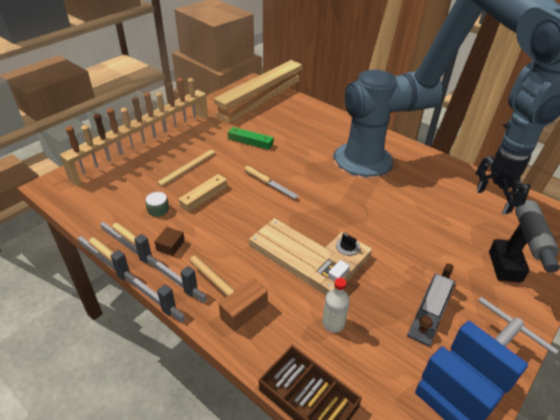

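The top view shows the jig at about (238,200), its stop end to the left (world +y), with the knob at (207,231). The rail is at (379,195), with its two marks. The batten (430,215), the green decoy (418,309) and the chisel (337,260) are separate from it.

```bash
cat > h.py <<'E'
import numpy as np,cv2
from workcell import manip,get_image,camera_info
def ray(c,uv,z):
    "pixels -> world points on plane z"
    uv=np.atleast_2d(np.array(uv,float)); C=-c["R"].T@c["t"]
    d=(c["R"].T@np.linalg.inv(c["K"])@np.c_[uv,np.ones(len(uv))].T).T
    return C+d*((z-C[2])/d[:,2])[:,None]
def proj(c,X):
    p=c["K"]@(c["R"]@np.asarray(X,float)+c["t"]); return p[:2]/p[2]
def pale(im):
    h=cv2.cvtColor(im,cv2.COLOR_RGB2HSV)
    return cv2.inRange(h,(14,50,120),(32,190,255))
def state():
    s=manip.read_state(); print({k:np.round(s[k],3) for k in("time","joints","tcp_pos","ee_rot","contact_force","moment","gripper_force","grip_width")})
    return s
E
python3 - <<'E'
from h import *
im=get_image("top");c=camera_info("top");m=pale(im)
m=cv2.morphologyEx(m,cv2.MORPH_CLOSE,np.ones((3,3)))
cs,_=cv2.findContours(m,cv2.RETR_EXTERNAL,cv2.CHAIN_APPROX_NONE)
for k in cs:
    if cv2.contourArea(k)<200: continue
    r=cv2.minAreaRect(k);
    z=36 if 360<r[0][0]<400 else 34
    b=ray(c,cv2.boxPoints(r),z)
    print(np.round(r[0]),np.round(b[:,:2]).tolist(),np.linalg.norm(b[1]-b[0]),np.linalg.norm(b[2]-b[1]))
cv2.imwrite("pics/t1.png",cv2.resize(im[150:270,160:400],None,fx=3,fy=3,interpolation=cv2.INTER_CUBIC)[:,:,::-1])
h=cv2.cvtColor(im,cv2.COLOR_RGB2HSV)
print(h[185,250],h[195,379],h[250,300])
E
```

```text
[501. 371.] [[163.0, -590.0], [165.0, -669.0], [-114.0, -668.0], [-116.0, -591.0]] 78.21433755702277 278.75614873372746
[358. 260.] [[371.0, -158.0], [369.0, -274.0], [342.0, -274.0], [344.0, -157.0]] 116.35234301306512 26.693832143555685
[430. 215.] [[616.0, -418.0], [617.0, -448.0], [358.0, -455.0], [357.0, -426.0]] 29.743486182075046 259.13472817488736
[236. 209.] [[618.0, 305.0], [622.0, -14.0], [408.0, -16.0], [405.0, 300.0]] 319.2233016207094 213.22700551740752
[379. 194.] [[645.0, -262.0], [645.0, -311.0], [461.0, -309.0], [461.0, -261.0]] 48.45005182820397 184.37014103250638
[276. 115.] [[792.0, 120.0], [821.0, 117.0], [800.0, -77.0], [771.0, -74.0]] 28.420881908422622 195.52404193172222
[531. 209.] [[837.0, -695.0], [840.0, -789.0], [173.0, -788.0], [170.0, -696.0]] 94.18817084030661 667.4571073732088
[375.  88.] [[888.0, -226.0], [887.0, -336.0], [859.0, -335.0], [860.0, -226.0]] 109.70614779706281 27.87238250607187
[373.  62.] [[972.0, -222.0], [971.0, -332.0], [943.0, -331.0], [944.0, -221.0]] 110.09183633810925 28.070676405837606
[ 19 103 180] [ 25 105 207] [ 13 160 193]
```

View pics/t1.png

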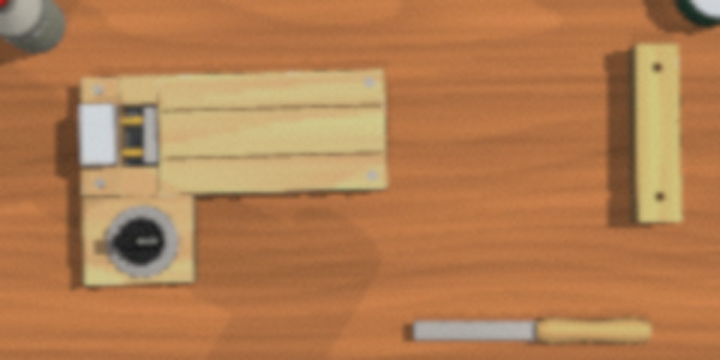

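The crop sharpens the corners: bed end (384,69)/(386,188), far corner (82,79), lug corners (85,286)/(195,282). Rail holes are at (657,68)/(660,197). The stop plate is at about (150,134).

```bash
python3 - <<'E'
from h import *
c=camera_info("top")
px=np.array([(384,69),(386,188),(82,79),(85,286),(195,282)])/3+[160,150]
W=ray(c,px,34)[:,:2]; J=np.array([(-130,-60),(-130,60),(175,-60),(175,148),(65,148)],float)
# rigid fit
jm,wm=J.mean(0),W.mean(0);U,S,V=np.linalg.svd((J-jm).T@(W-wm));R=(U@V).T;t=wm-R@jm
print(W.round(),R,t,np.degrees(np.arctan2(R[1,0],R[0,0])),(W-(J@R.T+t)).round(1))
for n,p in(("mark",(100,0)),("knob",(115,106)),("railpos",(0,0))): print(n,R@p+t)
h=ray(c,np.array([(657.5,67.5),(659.5,197)])/3+[160,150],36)[:,:2]
print("rail",h,h.mean(0),np.linalg.norm(h[1]-h[0]))
E
```

```text
[[618. -12.]
 [499. -13.]
 [612. 290.]
 [405. 287.]
 [408. 178.]] [[-0.01822599 -0.99983389]
 [ 0.99983389 -0.01822599]] [556.12961972 115.96049524] 91.04433014379137 [[-0.2  0.5]
 [ 0.2  2.4]
 [-1.  -2. ]
 [ 0.2 -0.9]
 [ 0.7  0. ]]
mark [554.3070207  215.94388452]
knob [448.0512382  229.00943794]
railpos [556.12961972 115.96049524]
rail [[ 616.1352882  -286.67334604]
 [ 486.14017657 -285.25294866]] [ 551.13773238 -285.96314735] 130.00287141335338
```

Emit:
drive_tool:
  deltas:
    - [0.2, -0.29, -0.08, 0, 0, 0.97]
    - [0.2, -0.29, -0.08, 0, 0, 0.97]
    - [0.2, -0.29, -0.08, 0, 0, 0.97]
    - [0.2, -0.29, -0.08, 0, 0, 0.97]
    - [0.2, -0.29, -0.08, 0, 0, 0.97]
    - [0.2, -0.29, -0.08, 0, 0, 0.97]
    - [0.2, -0.29, -0.08, 0, 0, 0.97]
    - [0.2, -0.29, -0.08, 0, 0, 0.97]
    - [0.2, -0.29, -0.08, 0, 0, 0.97]
    - [0.2, -0.29, -0.08, 0, 0, 0.97]
  jaw: 60

```text
time: 1.4
tcp_pos: [346.0, 374.2, 364.3]
ee_rot: [-0.285, 0.959, -0.0, -0.0]
contact_force: [0.8, -0.2, 0.5]
grip_width: 0.703
gripper_force: 0.0
```

Emit:
drive_tool:
  deltas:
    - [0.2, -0.29, -0.08, 0, 0, 0.97]
    - [0.2, -0.29, -0.08, 0, 0, 0.97]
    - [0.2, -0.29, -0.08, 0, 0, 0.97]
    - [0.2, -0.29, -0.08, 0, 0, 0.97]
    - [0.2, -0.29, -0.08, 0, 0, 0.97]
    - [0.2, -0.29, -0.08, 0, 0, 0.97]
    - [0.2, -0.29, -0.08, 0, 0, 0.97]
    - [0.2, -0.29, -0.08, 0, 0, 0.97]
    - [0.2, -0.29, -0.08, 0, 0, 0.97]
    - [0.2, -0.29, -0.08, 0, 0, 0.97]
    - [0, 0, 0, 0, 0, 0]

```text
time: 2.78
tcp_pos: [446.0, 229.1, 324.2]
ee_rot: [0.713, -0.701, -0.0, 0.001]
contact_force: [0.3, 0.5, 0.4]
grip_width: 0.703
gripper_force: 0.0
```

```bash
python3 - <<'E'
from h import *
from scipy.spatial.transform import Rotation as Ro
s=state(); print(Ro.from_quat(s["ee_rot"]).as_matrix().round(3))
c=camera_info("wrist"); im=get_image("wrist"); print(proj(c,(448,229,78)),proj(c,(554,216,34)))
cv2.imwrite("pics/w1.png",im[:,:,::-1])
E
```

```text
{'time': np.float64(2.775), 'joints': array([ 0.348,  0.271, -0.283,  1.018,  0.   , -1.239]), 'tcp_pos': array([446.013, 229.122, 324.219]), 'ee_rot': array([ 0.713, -0.701, -0.   ,  0.001]), 'contact_force': array([0.264, 0.527, 0.353]), 'moment': array([0.014, 0.018, 0.048]), 'gripper_force': np.float64(0.0), 'grip_width': np.float64(0.703)}
[[ 0.016 -1.    -0.001]
 [-1.    -0.016 -0.   ]
 [ 0.     0.001 -1.   ]]
[276.99367861 224.63828488] [130.62670169 184.0012874 ]
```

View pics/w1.png

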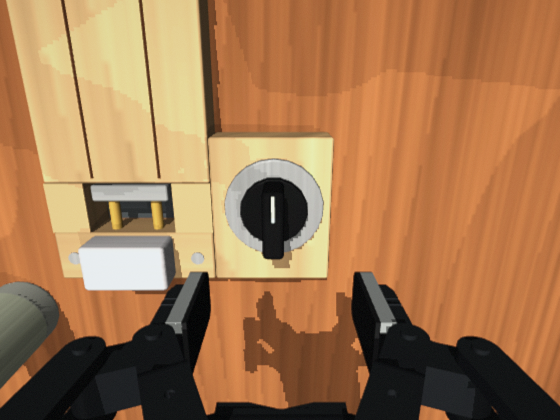

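The wrist view shows the knob's base ring centred at about (274,207), its bar running up and down in the image between the fingers, and the lowered stop at (130,190). I'll check the axis on the base plane.

```bash
python3 - <<'E'
from h import *
c=camera_info("wrist")
print(ray(c,[(274,206.5)],40),ray(c,[(208,135),(333,135)],34), ray(c,[(273,258)],78),-c["R"].T@c["t"])
E
```

```text
[[450.1525566  230.28697487  40.        ]] [[496.37538583 180.90159971  34.        ]
 [409.9079896  179.58364786  34.        ]] [[449.99399533 252.63630163  78.        ]] [447.06086742 146.98490981 294.35251028]
```

The ring centre (450,230) and the bar end (450,253) agree with the 23 mm half length. Going down to grip.

Emit:
drive_tool:
  deltas:
    - [0.08, 0.02, -0.4, 0, 0, 0]
    - [0, 0, -0.5, 0, 0, 0]
    - [0, 0, -0.5, 0, 0, 0]
    - [0, 0, -0.36, 0, 0, 0]
    - [0, 0, -0.2, 0, 0, 0]
    - [0, 0, 0, 0, 0, 0]

```text
time: 3.58
tcp_pos: [449.3, 231.1, 226.4]
ee_rot: [0.714, -0.7, -0.0, 0.001]
contact_force: [-0.1, -0.2, 0.4]
grip_width: 0.703
gripper_force: 0.0
```

Emit:
drive_tool:
  deltas:
    - [0, 0, 0, 0, 0, 0]
    - [0, 0, 0, 0, 0, 0]
    - [0, 0, 0, 0, 0, 0]
    - [0, 0, 0, 0, 0, 0]
    - [0, 0, 0, 0, 0, 0]
    - [0, 0, 0, 0, 0, 0]
  jaw: 5
  grip_force: 60

```text
time: 4.32
tcp_pos: [450.5, 231.0, 227.6]
ee_rot: [0.714, -0.7, 0.0, -0.001]
contact_force: [0.5, -1.1, 5.0]
grip_width: 0.152
gripper_force: 61.7
```

Emit:
drive_tool:
  deltas:
    - [0, 0, 0, 0, 0, -0.8]
    - [0, 0, 0, 0, 0, -1]
    - [0, 0, 0, 0, 0, -1]
    - [0, 0, 0, 0, 0, -1]
    - [0, 0, 0, 0, 0, -1]
    - [0, 0, 0, 0, 0, -1]
    - [0, 0, 0, 0, 0, -1]
    - [0, 0, 0, 0, 0, -1]
    - [0, 0, 0, 0, 0, -1]
    - [0, 0, 0, 0, 0, -1]
    - [0, 0, 0, 0, 0, -1]
    - [0, 0, 0, 0, 0, -0.4]

```text
time: 5.82
tcp_pos: [450.2, 231.0, 229.5]
ee_rot: [-0.206, 0.979, 0.0, 0.001]
contact_force: [-3.5, -7.8, 17.5]
grip_width: 0.149
gripper_force: 68.5
```

Emit:
drive_tool:
  deltas:
    - [0, 0, 0, 0, 0, 0]
    - [0, 0, 0, 0, 0, 0]
    - [0, 0, 0, 0, 0, 0]
    - [0, 0, 0.3, 0, 0, 0]
    - [0, 0, 0.6, 0, 0, 0]
    - [0, 0, 0.8, 0, 0, 0]
    - [0, 0, 0.3, 0, 0, 0]
  jaw: 70

```text
time: 6.7
tcp_pos: [450.8, 231.2, 329.9]
ee_rot: [-0.207, 0.978, 0.0, 0.002]
contact_force: [0.3, 0.6, -0.9]
grip_width: 0.817
gripper_force: 0.0
```

Emit:
drive_tool:
  deltas:
    - [0.1, -0.5, 0, 0, 0, -0.4]
    - [0.2, -1, 0, 0, 0, -0.4]
    - [0.2, -1, 0, 0, 0, -0.4]
    - [0.2, -1, 0, 0, 0, -0.4]
    - [0.2, -1, 0, 0, 0, -0.4]
    - [0.2, -1, 0, 0, 0, -0.4]
    - [0.2, -1, 0, 0, 0, -0.4]
    - [0.2, -1, 0, 0, 0, -0.4]
    - [0.2, -1, 0, 0, 0, -0.4]
    - [0.2, -0.84, 0, 0, 0, -0.45]
    - [0.1, 0, 0, 0, 0, 0]
    - [0, 0, 0, 0, 0, 0]

```text
time: 8.2
tcp_pos: [549.8, -235.8, 326.2]
ee_rot: [0.003, 1.0, 0.001, -0.0]
contact_force: [-0.3, 0.4, -0.6]
grip_width: 0.82
gripper_force: 0.0
```

```bash
python3 - <<'E'
from h import *
s=state()
c=camera_info("wrist"); im=get_image("wrist"); ct=camera_info("top"); t=get_image("top")
print(proj(c,(551,-286,36)),[proj(c,p) for p in((616,-287,36),(486,-285,36))])
cv2.imwrite("pics/w2.png",np.hstack([cv2.resize(im,(400,300)),cv2.resize(t[165:255,170:290],(400,300))])[:,:,::-1])
m=(im.max(2)<90).astype(np.uint8)
n,l,st,ce=cv2.connectedComponentsWithStats(m)
for i in range(1,n):
    if 15<st[i,4]<400: print(ce[i].round(1),st[i,4],ray(c,[ce[i]],36)[0].round(1))
E
```

```text
{'time': np.float64(8.2), 'joints': array([-5.110e-01,  4.560e-01, -4.000e-03,  1.112e+00,  1.000e-03,
       -5.040e-01]), 'tcp_pos': array([ 549.803, -235.77 ,  326.19 ]), 'ee_rot': array([ 0.003,  1.   ,  0.001, -0.   ]), 'contact_force': array([-0.265,  0.422, -0.578]), 'moment': array([-0.021,  0.004,  0.023]), 'gripper_force': np.float64(0.0), 'grip_width': np.float64(0.82)}
[212.55055705 205.33949194] [array([216.70579961, 283.61273269]), array([207.71491909, 114.24948958])]
[558.2 170.3] 35 [526.7 -37.8  36. ]
[ 47. 240.] 28 [ 577.6 -413.3   36. ]
```

View pics/w2.png

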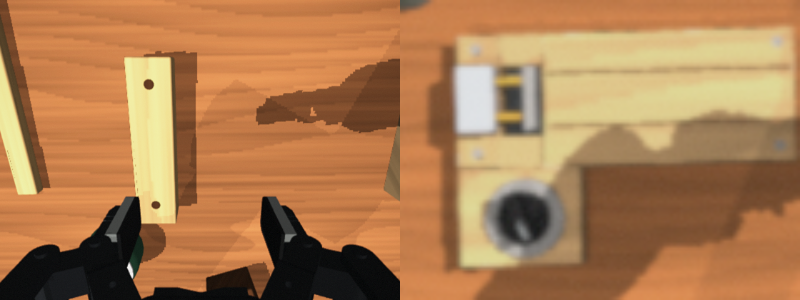

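The stop is up: the knob's pointer has turned about 69°. The hole marks, at about (209,118) and (218,287) at full scale, put the rail at about (553.5,-285). I'm 50 mm short in y.

Emit:
drive_tool:
  deltas:
    - [0.07, -0.98, 0, 0, 0, 0]
    - [0, 0, 0, 0, 0, 0]
    - [0, 0, -0.6, 0, 0, 0]
    - [0, 0, -0.8, 0, 0, 0]
    - [0, 0, -0.7, 0, 0, 0]
    - [0, 0, -0.5, 0, 0, 0]
    - [0, 0, -0.3, 0, 0, 0]
    - [0, 0, 0, 0, 0, 0]

```text
time: 9.3
tcp_pos: [552.9, -284.0, 181.0]
ee_rot: [0.003, 1.0, 0.001, -0.001]
contact_force: [0.6, 0.1, -0.7]
grip_width: 0.818
gripper_force: 0.0
```

Emit:
drive_tool:
  deltas:
    - [0, 0, 0, 0, 0, 0]
    - [0, 0, 0, 0, 0, 0]
    - [0, 0, 0, 0, 0, 0]
    - [0, 0, 0, 0, 0, 0]
    - [0, 0, 0, 0, 0, 0]
    - [0, 0, 0, 0, 0, 0]
  jaw: 30
  grip_force: 60

```text
time: 10.05
tcp_pos: [554.1, -285.6, 183.5]
ee_rot: [0.004, 1.0, -0.001, 0.001]
contact_force: [-0.3, 0.9, 6.6]
grip_width: 0.504
gripper_force: 63.6
```

Emit:
drive_tool:
  deltas:
    - [0, 0, 0.4, 0, 0, 0]
    - [0, 0, 0.8, 0, 0, 0]
    - [0, 0, 0.8, 0, 0, 0]
    - [0, 0.3, 0, 0, 0, 0.95]
    - [0, 0.5, 0, 0, 0, 0.95]
    - [0, 0.5, 0, 0, 0, 0.95]
    - [0, 0.5, 0, 0, 0, 0.95]
    - [0, 0.5, 0, 0, 0, 0.95]
    - [0, 0.5, 0, 0, 0, 0.95]
    - [0, 0.5, 0, 0, 0, 0.95]
    - [0, 0.5, 0, 0, 0, 0.95]

```text
time: 11.42
tcp_pos: [553.0, -94.4, 281.5]
ee_rot: [-0.386, 0.923, 0.0, -0.0]
contact_force: [0.4, -0.3, -2.8]
grip_width: 0.506
gripper_force: 62.7
```

Emit:
drive_tool:
  deltas:
    - [0, 0.5, 0, 0, 0, 0.95]
    - [0, 0.5, 0, 0, 0, 0.95]
    - [0, 0.5, 0, 0, 0, 0.95]
    - [0, 0.5, 0, 0, 0, 0.95]
    - [0, 0.5, 0, 0, 0, 0.95]
    - [0, 0.5, 0, 0, 0, 0.95]
    - [0, 0.5, 0, 0, 0, 0.95]
    - [0, 0.5, 0, 0, 0, 0.95]
    - [0, 0, 0, 0, 0, 0]
    - [0, 0, 0, 0, 0, 0]

```text
time: 12.68
tcp_pos: [553.2, 104.4, 281.5]
ee_rot: [0.712, -0.703, -0.0, 0.0]
contact_force: [0.1, -0.2, -2.9]
grip_width: 0.503
gripper_force: 62.7
```

```bash
python3 - <<'E'
from h import *
from scipy.spatial.transform import Rotation as Ro
s=state(); print(Ro.from_quat(s["ee_rot"]).as_matrix().round(3))
c=camera_info("wrist"); im=get_image("wrist"); t=get_image("top")
cv2.imwrite("pics/w3.png",im[:,:,::-1]);cv2.imwrite("pics/t3.png",cv2.resize(t[165:255,170:290],(800,600),interpolation=cv2.INTER_CUBIC)[:,:,::-1])
E
```

```text
{'time': np.float64(12.675), 'joints': array([ 7.400e-02,  4.190e-01, -1.850e-01,  9.680e-01, -1.000e-03,
       -1.509e+00]), 'tcp_pos': array([553.184, 104.4  , 281.506]), 'ee_rot': array([ 0.712, -0.703, -0.   ,  0.   ]), 'contact_force': array([ 0.123, -0.207, -2.882]), 'moment': array([ 0.054, -0.016, -0.054]), 'gripper_force': np.float64(62.66), 'grip_width': np.float64(0.503)}
[[ 0.013 -1.    -0.001]
 [-1.    -0.013 -0.001]
 [ 0.001  0.001 -1.   ]]
```

View pics/w3.png

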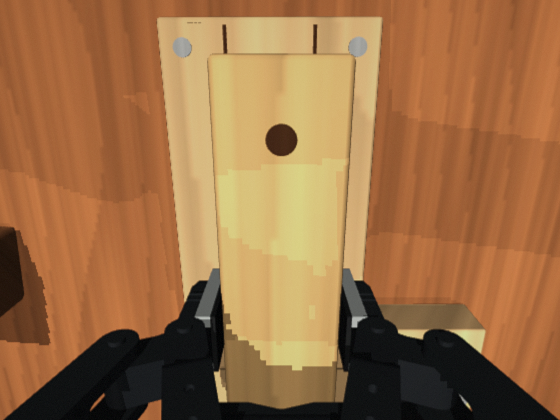

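The wrist view shows the rail held over the bed. Its far end edges are at (208,57)/(355,57) and the hole is at (281,140). The bed's end corners are at (158,18)/(381,17) and its lines at (224,45)/(315,45).

```bash
python3 - <<'E'
from h import *
c=camera_info("wrist")
print(ray(c,[(158,18),(381,17),(224,45),(315,45),(182.5,300),(362,300)],34).round(1)); print(ray(c,[(208,57),(355,57),(281,140),(222,300),(341,300)],134).round(1))
E
```

```text
[[619.  -11.1  34. ]
 [501.8 -12.9  34. ]
 [584.8   1.5  34. ]
 [535.9   1.   34. ]
 [618.5 159.2  34. ]
 [497.9 158.   34. ]]
[[575.6  13.9 134. ]
 [532.5  13.4 134. ]
 [553.9  37.8 134. ]
 [574.7  95.7 134. ]
 [531.5  95.3 134. ]]
```

Emit:
drive_tool:
  deltas:
    - [0.1, 0, -0.3, 0, 0, 0.05]
    - [0, 0, -0.5, 0, 0, 0]
    - [0, 0, -0.3, 0, 0, 0]
    - [0, 0, -0.1, 0, 0, 0]
    - [0, 0, -0.04, 0, 0, 0]
    - [0, 0, 0, 0, 0, 0]

```text
time: 13.52
tcp_pos: [558.7, 104.8, 220.3]
ee_rot: [0.714, -0.7, 0.0, -0.0]
contact_force: [0.5, -0.2, -1.0]
grip_width: 0.501
gripper_force: 62.6
```

Emit:
drive_tool:
  deltas:
    - [0, 0, -0.04, 0, 0, 0]
    - [0, 0, -0.02, 0, 0, 0]
    - [0, 0, 0, 0, 0, 0]

```text
time: 13.9
tcp_pos: [558.6, 104.8, 217.5]
ee_rot: [0.714, -0.7, 0.0, -0.0]
contact_force: [-0.8, -0.7, 3.7]
grip_width: 0.502
gripper_force: 63.0
```

```bash
python3 - <<'E'
from h import *
s=state();c=camera_info("wrist"); im=get_image("wrist")
cv2.imwrite("pics/w4.png",im[:,:,::-1])
E
```

```text
{'time': np.float64(13.9), 'joints': array([ 0.074,  0.488, -0.258,  0.824,  0.   , -1.516]), 'tcp_pos': array([558.631, 104.839, 217.482]), 'ee_rot': array([ 0.714, -0.7  ,  0.   , -0.   ]), 'contact_force': array([-0.844, -0.682,  3.677]), 'moment': array([ 0.051,  0.198, -0.005]), 'gripper_force': np.float64(62.983), 'grip_width': np.float64(0.502)}
```

View pics/w4.png

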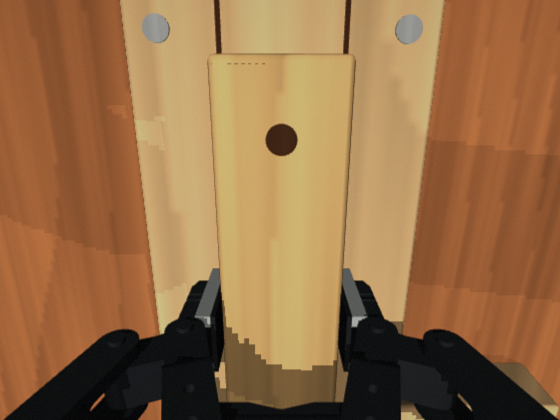

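The rail lies centred: its edges at 209/354 straddle the lines at 217/347. It has touched down with about 6 N. Now I'll advance towards the stop.

Emit:
drive_tool:
  deltas:
    - [0, 0, 0.01, 0, 0, 0]
    - [0, 0.1, 0, 0, 0, 0]
    - [0, 0.1, 0, 0, 0, 0]
    - [0, 0.1, 0, 0, 0, 0]
    - [-0.01, 0, 0, 0, 0, 0]
    - [0, 0, 0, 0, 0, 0]

```text
time: 14.7
tcp_pos: [558.3, 120.4, 217.4]
ee_rot: [0.714, -0.7, -0.0, -0.001]
contact_force: [1.1, 0.4, 2.2]
grip_width: 0.503
gripper_force: 63.1
```

Emit:
drive_tool:
  deltas:
    - [0, 0.04, 0, 0, 0, 0]
    - [0, 0.04, 0, 0, 0, 0]
    - [0, 0, 0, 0, 0, 0]
    - [0, 0, 0, 0, 0, 0]

```text
time: 15.2
tcp_pos: [557.9, 123.6, 217.5]
ee_rot: [0.714, -0.701, 0.0, 0.0]
contact_force: [0.4, -3.4, 5.0]
grip_width: 0.503
gripper_force: 63.5
```

Emit:
drive_tool:
  deltas:
    - [0, 0.04, 0, 0, 0, 0]
    - [0, 0, 0, 0, 0, 0]
    - [0, 0, 0, 0, 0, 0]

```text
time: 15.58
tcp_pos: [557.8, 125.5, 217.5]
ee_rot: [0.714, -0.701, 0.0, 0.0]
contact_force: [-0.5, -4.2, 5.2]
grip_width: 0.504
gripper_force: 63.5
```

Emit:
drive_tool:
  deltas:
    - [0, 0.04, 0, 0, 0, 0]
    - [0, 0, 0, 0, 0, 0]
    - [0, 0, 0, 0, 0, 0]

```text
time: 15.95
tcp_pos: [557.8, 127.5, 217.5]
ee_rot: [0.714, -0.701, 0.0, 0.0]
contact_force: [-0.3, -4.2, 4.9]
grip_width: 0.501
gripper_force: 63.6
```

Emit:
drive_tool:
  deltas:
    - [0, 0.04, 0, 0, 0, 0]
    - [0, 0, 0, 0, 0, 0]
    - [0, 0, 0, 0, 0, 0]

```text
time: 16.32
tcp_pos: [557.8, 129.4, 217.5]
ee_rot: [0.714, -0.701, 0.0, 0.0]
contact_force: [-0.2, -4.1, 5.7]
grip_width: 0.508
gripper_force: 63.6
```

Emit:
drive_tool:
  deltas:
    - [0, 0.04, 0, 0, 0, 0]
    - [0, 0, 0, 0, 0, 0]
    - [0, 0, 0, 0, 0, 0]

```text
time: 16.7
tcp_pos: [557.8, 131.0, 217.5]
ee_rot: [0.713, -0.701, 0.001, 0.001]
contact_force: [-0.0, -5.5, 5.9]
grip_width: 0.507
gripper_force: 63.6
```

Friction plateaus at about 4 N, and contact begins near y = 130. Target TCP y ≈ 139, total force about 14 N.

Emit:
drive_tool:
  deltas:
    - [0, 0.04, 0.01, 0, 0, 0]
    - [0, 0.03, 0, 0, 0, 0]
    - [0, 0, 0, 0, 0, 0]
    - [0, 0, 0, 0, 0, 0]

```text
time: 17.2
tcp_pos: [557.7, 134.1, 217.6]
ee_rot: [0.713, -0.701, 0.001, 0.002]
contact_force: [0.6, -7.7, 4.5]
grip_width: 0.502
gripper_force: 63.2
```

Emit:
drive_tool:
  deltas:
    - [0, 0.04, 0, 0, 0, 0]
    - [0, 0, 0, 0, 0, 0]
    - [0, 0, 0, 0, 0, 0]

```text
time: 17.58
tcp_pos: [557.7, 135.7, 217.6]
ee_rot: [0.713, -0.701, 0.001, 0.002]
contact_force: [0.4, -8.7, 4.3]
grip_width: 0.505
gripper_force: 63.3
```

Emit:
drive_tool:
  deltas:
    - [0, 0.04, 0, 0, 0, 0]
    - [0, 0, 0, 0, 0, 0]
    - [0, 0, 0, 0, 0, 0]

```text
time: 17.95
tcp_pos: [557.7, 137.4, 217.7]
ee_rot: [0.713, -0.701, 0.002, 0.002]
contact_force: [-0.3, -10.6, 5.6]
grip_width: 0.505
gripper_force: 63.4
```

Emit:
drive_tool:
  deltas:
    - [0, 0.03, 0, 0, 0, 0]
    - [0, 0.02, 0, 0, 0, 0]
    - [0, 0, 0, 0, 0, 0]
    - [0, 0, 0, 0, 0, 0]
    - [0, 0, 0, 0, 0, 0]
    - [0, 0, 0, 0, 0, 0]

```text
time: 18.7
tcp_pos: [557.6, 139.4, 217.8]
ee_rot: [0.713, -0.701, 0.002, 0.003]
contact_force: [0.0, -13.1, 6.1]
grip_width: 0.5
gripper_force: 63.5
```

```bash
python3 - <<'E'
from h import *
s=state()
a=get_image("wrist");t=get_image("top")
cv2.imwrite("pics/f.png",np.hstack([cv2.resize(a,(400,300)),cv2.resize(t[165:255,170:290],(400,300),interpolation=cv2.INTER_CUBIC)])[:,:,::-1])
E
```

```text
{'time': np.float64(18.7), 'joints': array([ 0.136,  0.5  , -0.236,  0.837, -0.007, -1.451]), 'tcp_pos': array([557.637, 139.383, 217.753]), 'ee_rot': array([ 0.713, -0.701,  0.002,  0.003]), 'contact_force': array([  0.036, -13.051,   6.05 ]), 'moment': array([-2.098, -0.065, -0.013]), 'gripper_force': np.float64(63.473), 'grip_width': np.float64(0.5)}
```

View pics/f.png

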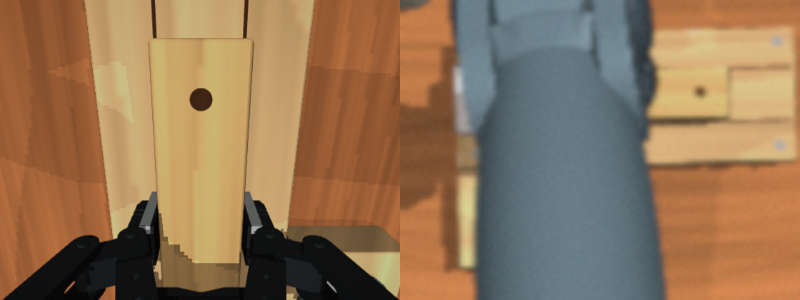

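The rail is still centred between the lines, with its hole at the same place in the gripper, so it hasn't slipped. The shoe is pressed about 8.7 mm, roughly 9.5 N. Handing in.

Emit:
drive_tool:
  deltas:
    - [0, 0, 0, 0, 0, 0]
    - [0, 0, 0, 0, 0, 0]
    - [0, 0, 0, 0, 0, 0]

```text
time: 19.18
tcp_pos: [557.6, 139.4, 217.7]
ee_rot: [0.713, -0.701, 0.002, 0.003]
contact_force: [-0.1, -13.8, 6.2]
grip_width: 0.504
gripper_force: 63.5
```

```bash
python3 -c "
from h import *
state(); print(manip.close_job())"
```

```text
{'time': np.float64(19.175), 'joints': array([ 0.136,  0.5  , -0.236,  0.837, -0.007, -1.451]), 'tcp_pos': array([557.628, 139.382, 217.709]), 'ee_rot': array([ 0.713, -0.701,  0.002,  0.003]), 'contact_force': array([ -0.148, -13.823,   6.153]), 'moment': array([-2.099, -0.025,  0.018]), 'gripper_force': np.float64(63.474), 'grip_width': np.float64(0.504)}
the job is handed in; nothing more can be done
None
```

I turned the knob past its detent, laid the rail flat and centred on the bed, and handed the job in at 19.2 s with the arm still pressing it against the stop at an estimated 9–10 N (shoe back about 9 mm, worked out from arm position and wrist force); no verdict came back.

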